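# Tip the brass squaring angle onto its long leg

## Task

Two L-shaped angles stand on their short legs on the cutting mat. Tip the brass one over its corner, without lifting it off the mat, so that its long leg lies flat inside the orange taped outline and its short leg stands up, ready for squaring wallet panels. Leave the black steel angle standing where it is.

Things in the scene. Friction and masses are not known exactly. Their poses are not given: they have to be found in the camera images.
- brass_angle: loose brass L, 50 mm wide, 8 mm thick, about 0.6 kg, standing on its short leg (70 mm outside), long leg (110 mm outside) upright. Origin: outer corner of the L, mid-width, on the mat (z 0). Own z: from the corner up the long leg. Own x: square out of the long leg's outer face, the way it has to tip; the short leg runs along -x. Own y: along the corner. Topples by itself once tilted 25 degrees.
- brass_leg (a point): centre of the brass angle's long leg (half-way along, across and through it): 55 mm along z and 4 mm along -x from the corner; same axes as brass_angle. Once tipped, own z is level and own x points straight down.
- outline: orange tape outline flat on the mat (under 1 mm thick), 140 x 80 mm inside, tape 10 mm wide. Origin: its centre, on the mat. x: along its length, the way the brass angle tips; the brass angle stands with its corner just inside the -x end, its short leg reaching out over that end. A like outline in blue tape lies by the black angle.
- steel_leg (a point): centre of the long leg of the black steel angle, a bystander of the same shape and size as the brass one, standing the same way at its blue outline; same axes as the brass one.
Things that resemble listed ones, but are neither listed nor needed, are in the scene too. Of the things shaped like the brass_angle, the brass one is meant.

How it is judged (in metres and radians):
At the end, for the whole second after the job is handed in: The brass angle rests with its long leg flat on the mat (10 degrees) and short leg up, long leg's centre within 20 mm of the outline's centre along each outline axis and its length within 15 degrees of the outline's; the black angle's long leg is within 20 mm of where it was (angle between brass_leg's own z axis and vertical between 1.4 and 1.74 rad and angle between brass_leg's own x axis and vertical above 2.97 rad and height (world z) of brass_leg below 0.012 m and x of brass_leg in the frame of outline between -0.02 and 0.02 m and y of brass_leg in the frame of outline between -0.02 and 0.02 m and angle between the z axis of brass_leg and the x axis of outline, either way round below 0.26 rad and linear speed of brass_angle below 0.02 m/s and distance of steel_leg from where it was at the start of the episode below 0.02 m); the robot touches nothing.
It fails at once if the brass angle is lifted: its corner more than 30 mm above the mat (height (world z) of brass_angle above 0.03 m).
It fails at once if the black steel angle is moved by more than 20 mm or tipped (distance of steel_leg from where it was at the start of the episode above 0.02 m).
It also fails if it takes over 32 s, if anything falls off the work surface, if the arm or the gripper's body presses on something with over 40 N, if the wrist force passes 120 N, or if a joint passes its speed limit or range.

## Robot

A 6-joint arm with a two-finger parallel gripper is mounted at the origin on the work surface. World frame = base frame: x ahead of the robot, y to its left, z up, the work surface at z = 0. Lengths are in m, angles in degrees, forces in N, time in s.
With the tool pointing down it reaches from about 0.35 to 0.875 m from the base axis. Payload 4.2 kg.
Tool frame: the origin (TCP) lies on the mounting face of the last link; the fingertips stand 182 mm ahead of it and the grasp point (between the pads) lies 164 mm ahead of it; z points along the fingers, y is the line along which they close (so a half turn about z gives the same grasp; the last joint's range is limited). The gripper opens to 87 mm and grips with 3 to 60 N. Pads are 19 mm wide; open, the fingers measure 117 mm over their backs; the gripper's body (75 mm by 190 mm) begins 51 mm behind the grasp point.
Start: joints at [-50.672, 22.042, 0.453, 0, -68.411, -14.817], TCP at [0.259, -0.569, 0.405] pointing down, gripper open.
Joint ranges: [-179.83, 179.83], [-69.29, 118.12], [-61.27, 80.66], [-181.25, 117.63], [-171.15, -9.14], [-177.46, 177.46]. Speed limits (degrees/s): [159.86, 159.86, 180, 180, 180, 180].

## Interface

Orientations are given as a 3x3 rotation matrix whose columns are the frame's x, y, z axes.
In Python, from workcell import r gives the robot as it stands. The module is installed in compiled form; this text tells all that it offers. Calls block until the motion is done:
- r.reach(position, orientation): joint-space move of the TCP to a pose.
- r.line_to(position, rotation=None, speed=0.15, f_stop=None): straight line of the TCP; rotation=None keeps the orientation; speed is the mean speed in m/s. With f_stop (N) it stops when the force on the tool has changed by that much, and returns True; else False.
- r.goto_joints(angles): joint-space move.
- r.move_gripper(opening, force=None): finger opening in m; force is the grip in N (None keeps the last); returns when the fingers have stopped.
- r.wait(seconds).
- r.inverse_kinematics(position, orientation): joint angles nearest the present ones, or None.
- r.read_camera(name): name is "side" or "top"; returns a dict with "frame" (400x640x3 uint8, red, green, blue), "depth" (400x640 float32, m along the optical axis (not along the pixel's ray), 0 where there is no reading), "mtx" (3x3 intrinsics, pixels), "cam_to_world" (4x4, takes a point from camera to world coordinates). Camera axes: x right, y down, z forward; pixel columns grow to the right and rows downward; lengths in m; the calibration is good to about 2 mm. A picture is of the moment at which its call begins.
A pose or a line that the arm cannot do raises r.PlanningError and nothing moves.
- r.job_done(): hands the job in; it is judged then, once.
Readings, each from a call of its own:
- r.current_time(): time.
- r.current_q(): joint angles.
- r.current_dq(): joint speeds.
- r.current_effort(): joint torques, N m.
- r.current_tool_pos(): TCP position.
- r.current_ee_rot(): TCP orientation.
- r.current_force(): force on the tool from outside, world axes, zero at the start.
- r.current_ft_torque(): the same for the moment, N m.
- r.current_grip_width(): finger opening in m.
- r.current_grip_force(): force on a finger pad.
Only numpy, scipy, OpenCV 4.12 (cv2) and the standard library are available. Lean on these libraries where they do the work, as an engineer would, in place of code of your own. Each camera call takes 0.05 s, during which the arm holds its last target. There are 200 camera calls.

## Working session

There is one attempt and no reset: what is moved stays moved. The work goes in short steps, each a Python script; the robot and the scene stay as the last script left them, time stands still between calls to the robot, and variables do not carry over. Pictures are saved under pics/ and viewed, at most 10 in all, crops included, and the job is handed in when it is done.

```bash
mkdir -p pics; python3 - <<'E'
from workcell import r
import numpy as np,cv2
for n in("top","side"):
    c=r.read_camera(n); np.savez(f"{n}0.npz",**c); cv2.imwrite(f"pics/{n}0.png",c["frame"][:,:,::-1])
    print(n,c["cam_to_world"].round(3).tolist(),c["mtx"].round(1).tolist())
E
```

```text
top [[-0.024, -0.98, 0.196, 0.371], [-1.0, 0.022, -0.014, -0.009], [0.009, -0.196, -0.981, 1.059], [0.0, 0.0, 0.0, 1.0]] [[434.4, 0.0, 322.3], [0.0, 434.4, 198.9], [0.0, 0.0, 1.0]]
side [[-0.928, -0.203, 0.312, 0.246], [-0.372, 0.523, -0.767, 0.808], [-0.007, -0.828, -0.561, 0.663], [0.0, 0.0, 0.0, 1.0]] [[503.5, 0.0, 322.6], [0.0, 503.5, 201.4], [0.0, 0.0, 1.0]]
```

View pics/top0.png

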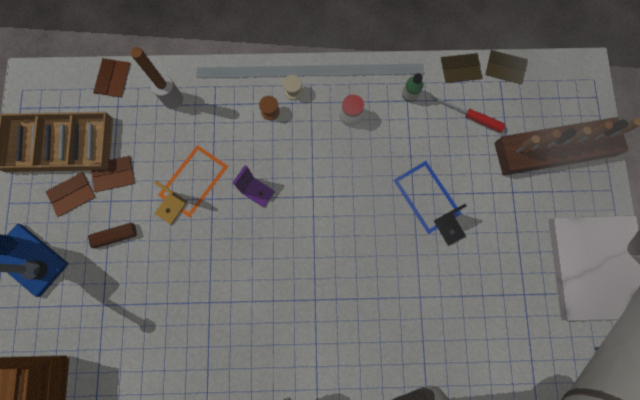

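View pics/side0.png

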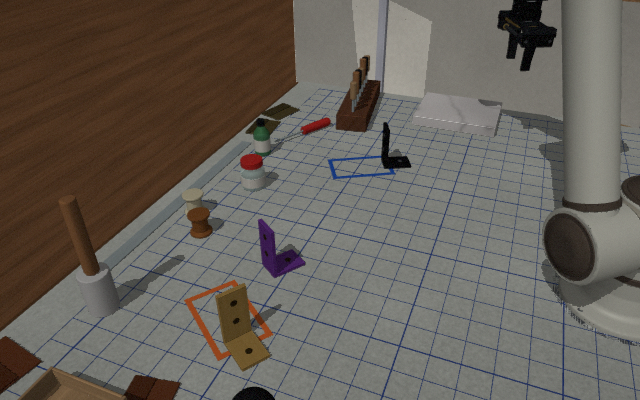

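The top view shows three L-shaped angles: brass/yellow at about (170,205), purple at (253,186) and black at (450,225). The brass one stands at the end of the orange outline (corners about (197,148), (227,168), (190,215), (160,193)), so it is the one meant. I'll measure it and confirm with a crop.

```bash
cat > h.py <<'E'
import numpy as np,cv2
def cloud(c):
    d=c["depth"];v,u=np.mgrid[:400,:640];K=c["mtx"]
    P=np.stack([(u-K[0,2])/K[0,0]*d,(v-K[1,2])/K[1,1]*d,d,np.ones_like(d)],-1)@c["cam_to_world"].T
    P=P[...,:3];P[d==0]=np.nan
    return P
def masks(c,lo=200):
    hsv=cv2.cvtColor(c["frame"],cv2.COLOR_RGB2HSV);h,s,v=[hsv[...,i].astype(int) for i in range(3)]
    return (h>=5)&(h<14)&(s>150)&(v>120),(h>=14)&(h<28)&(s>80)&(v>60)
E
python3 - <<'E'
import numpy as np,cv2
from h import *
T=np.load("top0.npz");S=np.load("side0.npz")
for n,c,box in(("top",T,(135,235,140,235)),("side",S,(275,375,180,280))):
    P=cloud(c);o,b=masks(c);w=np.zeros_like(o);r0,r1,c0,c1=box;w[r0:r1,c0:c1]=1
    o&=w.astype(bool)&(abs(P[...,2])<.008);b&=w.astype(bool)
    po=P[o];pb=P[b]
    print(n,o.sum(),b.sum(),"z mat",np.nanmedian(po[:,2]))
    rc=cv2.minAreaRect(po[:,:2].astype(np.float32)*1000);print("outline",rc,cv2.boxPoints(rc).round(1).tolist())
    for a,z in((.003,.014),(.02,.1),(.1,.12)):
        q=pb[(pb[:,2]>a)&(pb[:,2]<z)]
        if len(q)>3:
            rb=cv2.minAreaRect(q[:,:2].astype(np.float32)*1000);print(a,len(q),rb,cv2.boxPoints(rb).round(1).tolist(),q[:,2].max())
    im=c["frame"][r0:r1,c0:c1,::-1].copy();im2=im.copy();im2[o[r0:r1,c0:c1]]=(255,0,0);im2[b[r0:r1,c0:c1]]=(0,255,0)
    cv2.imwrite(f"pics/c_{n}.png",cv2.resize(np.hstack([im,im2]),None,fx=3.9,fy=3.9,interpolation=0))
a=cv2.imread("pics/c_top.png");b=cv2.imread("pics/c_side.png");W=700
f=lambda x:cv2.resize(x,(560,int(x.shape[0]*560/x.shape[1])));cv2.imwrite("pics/crop.png",np.vstack([f(a),f(b)]))
E
```

```text
top 456 625 z mat 0.0011267492877052865
outline ((637.7843017578125, 297.822021484375), (98.89385986328125, 156.96218872070312), 53.80677032470703) [[545.2000122070312, 304.29998779296875], [671.9000244140625, 211.60000610351562], [730.2999877929688, 291.3999938964844], [603.5999755859375, 384.1000061035156]]
0.003 512 ((568.5761108398438, 349.10101318359375), (51.80842590332031, 66.58702850341797), 57.04896545410156) [[526.5, 345.5], [582.4000244140625, 309.29998779296875], [610.5999755859375, 352.70001220703125], [554.7000122070312, 388.8999938964844]] 0.013253331689574654
0.02 29 ((588.2454223632812, 321.47528076171875), (25.62441635131836, 5.238437175750732), 57.131126403808594) [[579.0999755859375, 312.1000061035156], [583.5, 309.29998779296875], [597.4000244140625, 330.79998779296875], [593.0, 333.70001220703125]] 0.09824477068498338
0.1 68 ((596.16259765625, 331.3013000488281), (50.01885223388672, 7.091221809387207), 56.70149230957031) [[579.5, 312.29998779296875], [585.4000244140625, 308.5], [612.9000244140625, 350.29998779296875], [606.9000244140625, 354.20001220703125]] 0.1
[... 419 characters left out ...]
63134766) [[525.9000244140625, 349.0], [583.2000122070312, 310.5], [611.4000244140625, 352.6000061035156], [554.2000122070312, 391.1000061035156]] 0.013822167366261073
0.02 1009 ((593.4503784179688, 334.7826232910156), (50.60148620605469, 9.597097396850586), 50.90580368041992) [[573.7999877929688, 318.20001220703125], [581.2000122070312, 312.1000061035156], [613.0999755859375, 351.3999938964844], [605.7000122070312, 357.3999938964844]] 0.09994078870804657
0.1 255 ((596.2113647460938, 332.9858093261719), (49.61227035522461, 10.631824493408203), 55.74799728393555) [[577.9000244140625, 315.5], [586.5999755859375, 309.5], [614.5999755859375, 350.5], [605.7999877929688, 356.5]] 0.1135150960219673
```

View pics/crop.png

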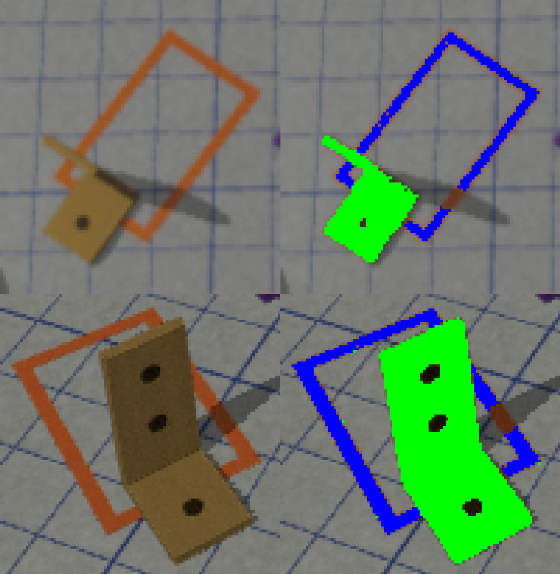

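The crop confirms the brass L: its corner is inside the near end of the orange outline and its short leg reaches out over that end. My plan is to grip the top of the long leg across its 50 mm width and rotate the tool about the corner line. First I'll check the neighbours and which tool tilts the arm can reach.

```bash
cat >> h.py <<'E'
ang=np.radians(-33.5);X=np.array([np.cos(ang),np.sin(ang),0]);Y=np.array([-X[1],X[0],0]);Z=np.array([0,0,1.])
C=np.array([.5995,.3305,0])
def pose(th,ph,hc=.1025,tip=.0075,sgn=1,C=C,dy=0):
    """th part tilt, ph tool tilt (deg; 0 = straight down, + = body leaning to +X), contact hc up the leg"""
    t,p=np.radians([th,ph])
    g=C+X*(-.004*np.cos(t)+hc*np.sin(t))+Z*(hc*np.cos(t)+.004*np.sin(t))+Y*dy
    z=-np.sin(p)*X-np.cos(p)*Z
    y=sgn*Y;R=np.column_stack([np.cross(y,z),y,z])
    return g-z*(.182-tip),R
E
python3 - <<'E'
from workcell import r
from h import *
P=cloud(np.load("top0.npz"));q=P.reshape(-1,3);q=q[np.isfinite(q[:,0])]
l=np.column_stack([(q-C)@X,(q-C)@Y,q[:,2]])
s=l[(abs(l[:,0])<.35)&(abs(l[:,1])<.25)&(l[:,2]>.03)]
from collections import defaultdict
D=defaultdict(float)
for a in s:
    k=(int(np.floor(a[0]/.03))*30,int(np.floor(a[1]/.03))*30);D[k]=max(D[k],round(float(a[2]),2))
print(sorted(D.items()))
for sgn in(1,-1):
  for ph in(-60,-45,-30,-15,0,15,30,45):
    print(sgn,ph,[ (lambda j: None if j is None else np.round(j).astype(int).tolist())(r.inverse_kinematics(*pose(th,ph,sgn=sgn))) for th in(0,45,84)])
E
```

```text
[((-360, 120), 0.05), ((-360, 150), 0.06), ((-360, 180), 0.05), ((-360, 240), 0.05), ((-330, 120), 0.05), ((-330, 150), 0.16), ((-330, 180), 0.05), ((-330, 240), 0.08), ((-300, 150), 0.05), ((-300, 240), 0.08), ((-90, 210), 0.04), ((-90, 240), 0.04), ((-60, 180), 0.04), ((-60, 210), 0.04), ((-30, -30), 0.11), ((-30, 0), 0.11), ((-30, 180), 0.05), ((-30, 210), 0.04), ((0, -30), 0.11), ((0, 0), 0.11), ((0, 210), 0.04), ((30, 210), 0.04), ((30, 240), 0.04), ((60, -150), 0.11), ((90, -150), 0.11), ((120, -150), 0.11), ((150, 120), 0.09), ((150, 150), 0.09), ((180, 120), 0.22), ((180, 150), 0.24), ((180, 180), 0.09), ((210, 120), 0.09), ((210, 150), 0.23), ((270, -120), 0.05), ((270, -90), 0.05), ((270, -60), 0.05), ((300, -120), 0.05), ((300, -90), 0.05), ((300, -60), 0.05)]
1 -60 [[53, 37, -37, 84, -60, 109], [43, 40, -36, 95, -58, 106], [39, 46, -35, 103, -58, 100]]
1 -45 [[52, 32, -34, 72, -48, 123], [42, 36, -33, 82, -44, 121], [37, 41, -33, 93, -42, 113]]
1 -30 [[51, 31, -26, 49, -41, 146], [43, 34, -25, 54, -37, 147], [38, 39, -27, 66, -31, 138]]
1 -15 [[48, 31, -13, 21, -46, 173],
[... 422 characters left out ...]
1], [43, 40, -36, 95, -58, -74], [39, 46, -35, 103, -58, -80]]
-1 -45 [[52, 32, -34, 72, -48, -57], [42, 36, -33, 82, -44, -59], [37, 41, -33, 93, -42, -67]]
-1 -30 [[51, 31, -26, 49, -41, -34], [43, 34, -25, 54, -37, -33], [38, 39, -27, 66, -31, -42]]
-1 -15 [[48, 31, -13, 21, -46, -7], [42, 35, -10, 22, -43, -1], [39, 40, -11, 24, -37, -2]]
-1 0 [[43, 33, 0, 0, -57, 14], [37, 38, 5, 0, -57, 20], [34, 43, 5, 0, -52, 22]]
-1 15 [[36, 37, 12, -15, -70, 26], [31, 43, 18, -14, -72, 31], [29, 48, 19, -14, -69, 34]]
-1 30 [[30, 42, 22, -27, -84, 33], [25, 48, 29, -25, -88, 36], [23, 54, 31, -25, -86, 39]]
-1 45 [[25, 48, 30, -37, -98, 35], [21, 55, 39, -36, -102, 37], [19, 60, 43, -35, -101, 40]]
```

```bash
python3 - <<'E'
from workcell import r
from h import *
S=cloud(np.load("side0.npz"));print("blob",S[394,253],S[390,250])
T=cloud(np.load("top0.npz"));b=T[225:300,0:70];print("blue thing zmax",np.nanmax(b[...,2]),b.reshape(-1,3)[np.nanargmax(b[...,2])])
q=T.reshape(-1,3);l=np.column_stack([(q-C)@X,(q-C)@Y,q[:,2]]);m=(l[:,0]>.03)&(l[:,0]<.2)&(l[:,1]<-.08)&(l[:,1]>-.2)&(l[:,2]>.02)
print("purple y",l[m][:,1].max(),"x",l[m][:,0].min(),l[m][:,0].max())
p,R=pose(0,-55,.098,.008,-1);pre=p-R[:,2]*.07
print(pre,R[:,2])
q0=r.current_q();r.goto_joints([43,20,0,0,-68,14]);print(r.current_tool_pos(),r.current_time())
r.reach(pre,R);print(r.current_time(),r.current_q())
c=r.read_camera("side");cv2.imwrite("pics/s1.png",c["frame"][:,:,::-1])
E
```

```text
blob [0.3605189  0.64513184 0.38695521] [0.36427107 0.64242556 0.38551745]
blue thing zmax 0.15731436737132398 [0.426573   0.63869727 0.15731437]
purple y -0.12420884593549043 x 0.08779126979991982 0.13733693177673512
[0.42949311 0.4430251  0.23795265] [ 0.68307928 -0.45212031 -0.57357644]
[0.54366589 0.28751034 0.42297134] 3.275
4.5 [ 60.08576684  32.13059755 -34.85076349  71.59583775 -59.47913728
 -63.16988084]
```

View pics/s1.png

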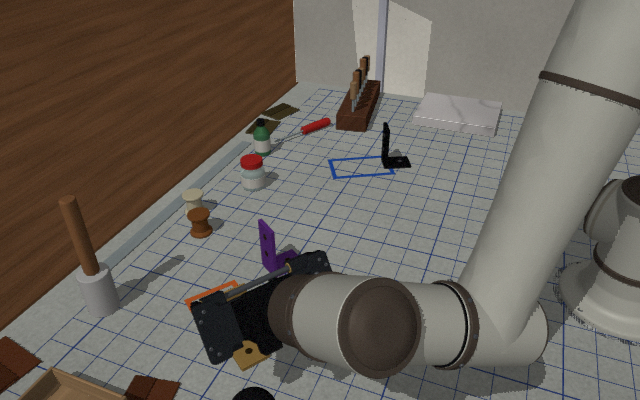

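The side view shows the gripper behind and above the brass angle, whose short leg is visible at about (250,355). The approach is clear, so I'll close in and grip.

```bash
python3 - <<'E'
from workcell import r
from h import *
p,R=pose(0,-55,.098,.008,-1)
print(r.line_to(p,speed=.06,f_stop=8),np.linalg.norm(r.current_tool_pos()-p))
r.move_gripper(.04,force=20)
print(r.current_time(),r.current_grip_width(),r.current_grip_force(),r.current_force())
c=r.read_camera("top");cv2.imwrite("pics/t2.png",cv2.resize(c["frame"][120:270,100:300,::-1],None,fx=4,fy=4))
E
```

```text
False 0.00043139397886964064
6.5833 0.0495913288655605 19.997539222240448 [ 0.5585266   0.37342941 -0.74283774]
```

View pics/t2.png

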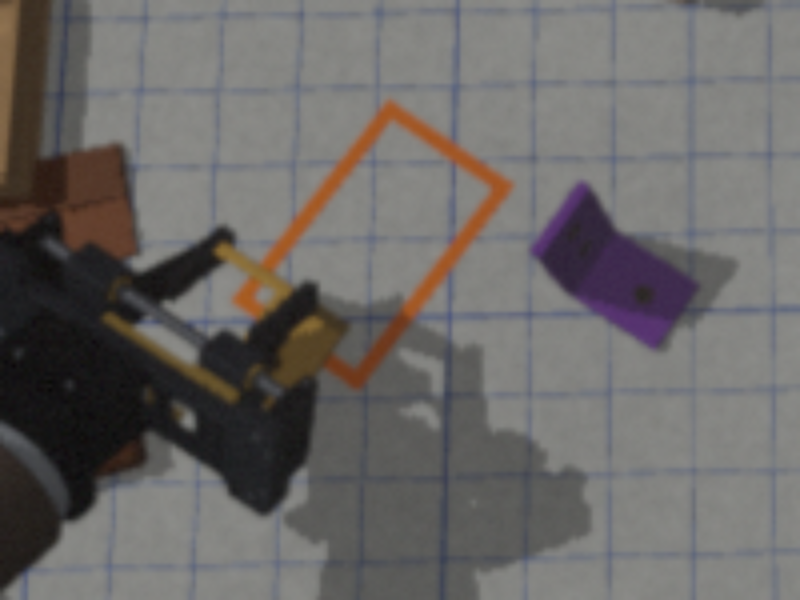

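The crop shows both fingers on the leg's edges, at about (220,240) and (300,300), and the grip width of 49.6 mm matches. Next I'll rotate about the corner in small steps, watching the wrist force.

```bash
python3 - <<'E'
from workcell import r
from h import *
for th in np.linspace(0,83,15)[1:]:
    p,R=pose(th,-55+th,.098,.008,-1);p=p+Z*.001
    r.line_to(p,R,speed=.06)
    f=r.current_force();print(round(th),round(r.current_time(),2),f.round(1),round(r.current_grip_width(),4))
    if np.linalg.norm(f)>35: print("stop");break
c=r.read_camera("side");cv2.imwrite("pics/s3.png",cv2.resize(c["frame"][200:400,120:400,::-1],None,fx=2.8,fy=2.8))
E
```

```text
6 7.22 [ 1.   0.5 -4.7] 0.0499
12 7.79 [-0.5 -0.1 -6.5] 0.0501
18 8.37 [ 0.6  0.2 -5.3] 0.0499
24 8.94 [-0.1 -0.8 -2. ] 0.0496
30 9.52 [ 1.7 -3.   0.6] 0.0499
36 10.09 [ 2.4 -3.3  4.5] 0.0498
42 10.67 [ 3.  -4.3  5.4] 0.0497
47 11.24 [ 2.9 -2.9  5.7] 0.0496
53 11.82 [ 4.2 -2.   2.3] 0.05
59 12.39 [2.9 0.4 1. ] 0.0498
65 12.97 [ 0.5  2.8 -1.2] 0.0497
71 13.54 [-0.9  0.5 -2.9] 0.0498
77 14.12 [-2.2 -0.7 -2.4] 0.0497
83 14.69 [-0.8  0.8 -2.8] 0.0498
```

View pics/s3.png

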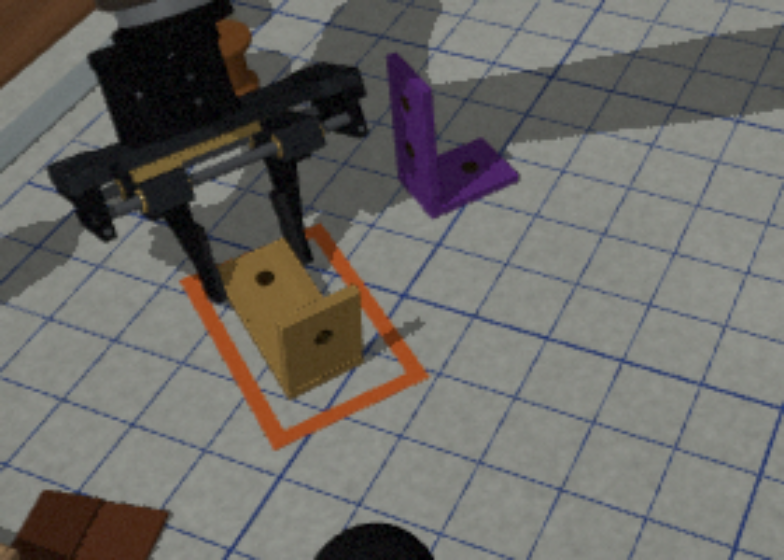

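The side crop shows the brass leg almost flat inside the orange outline, with its short leg up at about (320,335). I'll release, back off and measure.

```bash
python3 - <<'E'
from workcell import r
from h import *
r.move_gripper(.064);r.wait(.3)
p=r.current_tool_pos();R=r.current_ee_rot()
r.line_to(p-R[:,2]*.05+Z*.01,speed=.1)
r.line_to(r.current_tool_pos()+Z*.12,speed=.15)
r.goto_joints([0,10,0,0,-68,14]) ; r.wait(.3)
print(r.current_time(),r.current_tool_pos())
oc=np.array([638.05,297.65])/1000;oa=np.radians(-36.1);ox=np.array([np.cos(oa),np.sin(oa)]);oy=np.array([-ox[1],ox[0]])
for n in("top","side"):
    c=r.read_camera(n);P=cloud(c);_,b=masks(c)
    loc=np.stack([(P[...,:2]-oc)@ox,(P[...,:2]-oc)@oy],-1)
    b&=(abs(loc[...,0])<.12)&(abs(loc[...,1])<.06);z=P[...,2]
    for a,e in((.004,.016),(.02,.09)):
        m=b&(z>a)&(z<e);q=loc[m];rc=cv2.minAreaRect((q*1000).astype(np.float32));print(n,m.sum(),"z med",np.median(z[m]).round(4),z[m].max(),"outline frame",np.round(rc[0],1),np.round(rc[1],1),round(rc[2],1))
    bl=cloud(c); 
    if n=="side":cv2.imwrite("pics/s4.png",c["frame"][:,:,::-1])
    for dd in(np.load(n+"0.npz"),c):
        f=dd["frame"].astype(int);Q=cloud(dd);k=(f.max(-1)<60)&(Q[...,2]>.06)&(Q[...,2]<.12)&(abs(Q[...,0]-.53)<.12)&(abs(Q[...,1]+.29)<.1)
        if k.any():print(" black leg",k.sum(),Q[k].mean(0).round(4))
E
```

```text
19.3333 [ 0.53986041 -0.15948335  0.52166933]
top 773 z med 0.0081 0.01583628957032257 outline frame [ 4.2 12.3] [111.6  67.4] 0.3
top 90 z med 0.0695 0.07463074439939388 outline frame [-45.4   2.2] [ 7.8 50.6] 2.5
 black leg 76 [ 0.5265 -0.3131  0.1037]
 black leg 37 [ 0.5256 -0.3125  0.095 ]
side 763 z med 0.0083 0.015954241037114847 outline frame [3.8 6.1] [112.3  50.9] 2.4
side 731 z med 0.051 0.07282764545639209 outline frame [-46.7   4.1] [11.7 50.8] 2.7
 black leg 148 [ 0.5282 -0.3098  0.09  ]
 black leg 149 [ 0.5282 -0.3099  0.09  ]
```

View pics/s4.png

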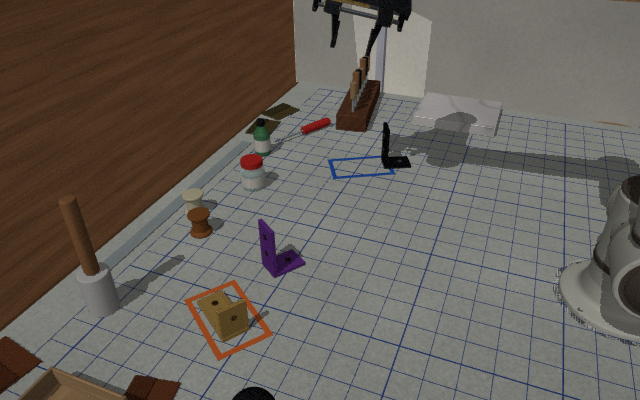

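The picture shows the brass angle flat in the outline at about (225,315), short leg up. Its leg centre is about (4, 6) mm off the outline's centre and turned 2.5°. The black angle at (392,150) hasn't moved and the arm is clear, so I'm handing in.

```bash
python3 -c "
from workcell import r
print(r.job_done())"
```

```text
the job is handed in; nothing more can be done
None
```

I tipped the brass angle over its corner and handed the job in: its long leg lies flat in the orange outline, about 4 mm and 6 mm off centre and turned about 2.5°, the short leg is up and the black angle has not moved; the hand-in returned no verdict.

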